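Raise the dish warmer's sprung lid to the mark with a sterilised lifter

TASK

Take the orange-handled lid lifter out of its stand and dip its disc foot well down into the steel steriliser well. Then, with the foot hooked under the yellow lip, gently raise the dish warmer's sprung blue lid until its white pointer is level with the red marker, not swinging it well past, and finish while still holding it there: the lifter stays in the gripper carrying the lid, and nothing is let go. Only the lifter may touch the lid, and the marker and everything else on the bench stay as they are.

Things in the scene. Friction and masses are not known exactly. Their poses are not given: they have to be found in the camera images.
- warmer: the dish warmer: a fixed white open-topped box 170 x 150 x 80 mm (x, y, z) closed by a blue sprung lid; origin at the centre of its underside; its front (the side with the lip, towards the robot) faces its own -x, so its yaw gives the lid's heading
- lid (a joint): opening angle of the blue lid, rad: 0 shut, grows as the front is raised (limit 1.2). A hinge spring and the lid's weight pull it shut and it does not stay where it is left: lifting at the lip takes about 2 N at first, about 4 N at 0.6 rad
- lid_hinge (a point): the lid's hinge axis (it runs along the warmer's y), at the warmer's far top edge, 85 mm behind the box centre and 80.5 mm above the table, level with the shut lid's underside
- lid_lip (a point): middle of the front edge of the yellow lip, on its underside. The lip is a flat tongue 80 mm wide (y), 6 mm thick, that juts 35 mm out in front of the box with free space underneath; shut, its underside is 80.5 mm above the table. The point lies 205 mm from the hinge axis and swings up and back with the lid
- lid_pointer (a point): tip of the white pointer bar along the lid's left (+y) edge, 168 mm from the hinge axis; its x axis runs along the lid and turns with it
- marker (a joint): angle at which the red marker is set, rad, on the same scale as the lid's angle (0.3 to 0.6; differs each time): the lid is at the mark when joint lid equals joint marker. It sits stiffly where it was set
- marker_flag (a point): end of the red marker, a thin arm with a red flag 20 mm tall and 30 mm long that turns on the lid's hinge axis just beyond the lid's left (+y) side, beside a black scale arc; the point is 168 mm from the hinge axis, mid-height of the flag, and its x axis runs along the arm. The white pointer stands level with the flag's middle when the lid is at the mark
- lifter: the lid lifter, a loose upright tool 168 mm tall, 0.11 to 0.18 kg: steel disc foot 44 mm in diameter and 7 mm thick at the bottom, steel rod 8 mm in diameter above it, then an orange square handle 24 x 24 mm, 50 mm tall (118 to 168 mm above the foot's underside). Origin at the centre of the foot's underside, z up, x and y square to the handle's faces
- lifter_handle (a point): the place to grip the lifter: on its axis 145 mm above the foot's underside, within the square handle
- stand: fixed grey stand, 85 x 85 x 25 mm, with a round hole 49 mm across and 15 mm deep in which the lifter's foot stands (underside 10 mm above the table); lift the lifter straight up out of it. Origin at the centre of its underside
- well: fixed steel steriliser well, an open round pot 92 mm across the bottom and 84 mm at the rim, 70 mm tall, wall 4 mm (mouth 76 mm across), inner floor 8 mm above the table with a violet lamp; a small black box on its +x side. Origin at the centre of its underside
- well_rim (a point): centre of the well's mouth, 70 mm above the table
- dish: bystander: lidded culture dish, 63 mm across, 15 mm tall; origin at its underside
- dish_spare: bystander: another lidded culture dish, 63 mm across, 15 mm tall; origin at its underside
- bottle: bystander: bottle 56 mm across, 130 mm tall; origin at its underside
- jar: bystander: amber jar 60 mm across, 70 mm tall; origin at its underside
- waste_cup: bystander: white open cup, 76 mm across, 85 mm tall; origin at its underside
- tip_box: bystander: blue box of yellow pipette tips, 85 x 120 x 54 mm; origin at its underside
- timer: bystander: flat white timer, 50 x 70 x 25 mm; origin at its underside
Things that resemble listed ones, but are neither listed nor needed, are in the scene too. What is shaped like the lifter but pink is not meant.

How it is judged:
On the way, in this order (a step that is already met when the one before it is completed fails the run):
1. the lifter, held in the gripper, is dipped into the steriliser well: its foot's underside at least 20 mm below the rim (contact force between the fingers and lifter above 1 N and horizontal distance between lifter and well_rim below 0.03 m and z of lifter in the frame of well_rim below -0.02 m), for 0.2 s.
2. the held lifter has begun to raise the lid (contact force between the fingers and lifter above 1 N and contact force between lifter and lid above 0.5 N and value of joint lid above 0.1 rad), for 0.1 s.
At the end, for the whole second after the job is handed in: The gripper still holds the lifter, the lifter's foot (underside more than 90 mm above the table) bears on the lid with more than 0.5 N and alone carries it, and the lid stands still within 0.07 rad (4 degrees) of the red marker's angle (contact force between the fingers and lifter above 1 N and contact force between lifter and lid above 0.5 N and angle between the x axis of lid_pointer and the x axis of marker_flag, either way round below 0.07 rad and value of joint lid above 0.2 rad and velocity of joint lid between -0.05 and 0.05 rad/s and height (world z) of lifter above 0.09 m and contact force between each of the arm, the fingers and lid below 0.5 N); the arm keeps its last pose, push and grip.
It fails at once if the gripper or arm itself touches the lid (contact force between any of the arm, the fingers and lid above 1 N).
It fails at once if the lid is forced: more than 25 N between lifter and lid (contact force between lifter and lid above 25 N).
It fails at once if the lid is swung well past the marker: its pointer more than 35 mm (0.2 rad) above it (z of lid_pointer in the frame of marker_flag above 0.035 m).
It fails at once if the marker is moved by more than 10 mm (distance of marker_flag from where it was at the start of the episode above 0.01 m).
It fails at once if a bystander is moved by more than 20 mm (distance of any of dish, dish_spare, bottle, jar, waste_cup, tip_box, timer from where it was at the start of the episode above 0.02 m).
It also fails if it takes over 54 s, if anything falls off the work surface, if the arm or the gripper's body presses on something with over 40 N, if the wrist force passes 120 N, or if a joint passes its speed limit or range.

ROBOT

A 7-joint arm with a two-finger parallel gripper is mounted at the origin on the work surface. World frame = base frame: x ahead of the robot, y to its left, z up, the work surface at z = 0. Lengths are in m, angles in rad, forces in N, time in s.
With the tool pointing down it reaches from about 0.4 to 0.85 m from the base axis. Payload 10.4 kg.
Tool frame: the origin (TCP) lies on the centre line of the jaws, within the pads' length; the fingertips stand 11 mm ahead of it and the grasp point (between the pads) lies 8 mm behind it (tip_reach is the distance from the TCP to the fingertips, in m); z points along the fingers, y is the line along which they close (so a half turn about z gives the same grasp; the last joint's range is limited). The gripper opens to 85 mm and grips with 20 to 120 N. Pads are 22 mm wide; open, the fingers measure 114 mm over their backs; the gripper's body (76 mm by 85 mm) begins 54 mm behind the grasp point. The pads swing forward as they close: fully open they stand 13 mm farther back than shut.
Start: joints at [1.304, 0.332, -0.065, 1.46, 0.022, 1.35, -0.088], TCP at [0.151, -0.607, 0.242] pointing down, gripper open.
Joint ranges: [-2.6, 2.6], [-0.5, 2.12], [-1.47, 1.34], [0.16, 2.42], [-1.27, 4.41], [0.06, 2.06], [-2.6, 2.6]. Speed limits (rad/s): [2.22, 2.22, 2.79, 2.79, 3.14, 3.14, 3.14].

INTERFACE

Orientations are given as a unit quaternion [x, y, z, w].
In Python, from workcell import get_obs, camera, hand_in, tip_reach gives the robot as it stands. The module is installed in compiled form; this text tells all that it offers.
- The arm moves only by the tool move_arm, never from a script. Its argument "plan" is a list of rows, each an object with "delta_pos": the shift along the tool's x, y, z in normalised numbers (1 is 800 mm), a list of three; "turn": the turn, a rotation vector about the tool's x, y, z in fractions of the full range, 1 being 4 rad, a list of three; "fingers": the closure, from 0 (fully open) to 1 (shut). A call has 1 to 12 rows; each row is the pose to reach, as a shift and turn from the pose commanded when the call began, along the tool's axes at that moment; what a row does not reach only later rows make up. A row lasts 1/8 s, in which the tool goes at most 62.5 mm and 10.7 degrees, less where a joint would pass 70% of its speed; a pose out of reach is approached as far as the arm can. A shift or turn number past 1, either way, is cut back to 1. A call with a gripper value outside its range is refused whole. The fingers move at their own pace and stop on an object; "force" is the grip in N (left out, the last holds). Time passes only in rows, so rows that repeat a pose let the fingers close. It gives the time, the measured TCP pose, the force, the opening and the grip force at its end, in the units of the state.
- get_obs(): the state, without advancing time (a new reading comes with each control period).
- camera(name): name is "scene" or "top" or "wrist"; returns a dict with "color" (384x512x3 uint8, red, green, blue), "range_z" (384x512 float32, m along the optical axis (not along the pixel's ray), 0 where there is no reading), "fx", "fy", "cx", "cy" (pixels), "R" (3x3) and "t" (3): a world point X has camera coordinates R X + t; the wrist camera has in their place "tool_from_camera" (4x4, takes a point from camera to tool coordinates, whose origin is the TCP and whose axes are the flange's). Camera axes: x right, y down, z forward; pixel columns grow to the right and rows downward; lengths in m; the calibration is good to about 2 mm. A picture is of the moment at which its call begins: read the wrist's pose just before it.
- hand_in(): hands the job in; it is judged then, once.
The state is a dict: "clock": time; "joint_pos": joint angles; "joint_velocities": joint speeds; "tau": joint torques, N m; "position": TCP position; "ee_rot": TCP orientation; "ft_force": force on the tool from outside, world axes, zero at the start; "torque": the same for the moment, N m; "grip_width": opening from 0.0 (shut) to 1.0 (fully open); "grasp_force": force on a finger pad.
Only numpy, scipy, OpenCV 4.12 (cv2) and the standard library are available. Lean on these libraries where they do the work, as an engineer would, in place of code of your own. Each camera call takes 0.05 s, during which the arm holds its last target. There are 200 camera calls.

## Working session

There is one attempt and no reset: what is moved stays moved. The work goes in short steps, Python scripts to look and compute and a tool call to move; the robot and the scene stay as the last step left them, time stands still between calls to the robot, and variables do not carry over. Pictures are saved under pics/ and viewed, at most 10 in all, crops included, and the job is handed in when it is done.

Besides the shell and the picture viewer there is one more tool, called after ">>>" as a command line: name --argument value ..., lists and objects as JSON in quotes. move_arm: Moves the arm, as the interface text tells. Its arguments: {"type":"object","properties":{"plan":{"type":"array","items":{"type":"object","properties":{"delta_pos":{"type":"array","items":{"type":"number"}},"turn":{"type":"array","items":{"type":"number"}},"fingers":{"type":"number"}}}},"force":{"type":"number"}},"required":["plan"]}

```bash
mkdir -p pics
cat > h.py <<'E'
import numpy as np,cv2
from workcell import get_obs,camera
def cloud(c):
    z=c["range_z"];v,u=np.indices(z.shape)
    P=np.stack([(u-c["cx"])/c["fx"]*z,(v-c["cy"])/c["fy"]*z,z],-1)
    return (P-c["t"])@c["R"]   # R^T (P-t)
E
python3 - <<'E'
from h import *
o=get_obs();print({k:np.round(v,3) for k,v in o.items()})
for n in("top","scene"):
    c=camera(n);cv2.imwrite(f"pics/{n}0.png",c["color"][...,::-1]);np.savez(f"{n}0.npz",**{k:v for k,v in c.items()})
E
```

```text
{'clock': np.float64(0.0), 'joint_pos': array([ 1.304,  0.333, -0.065,  1.461,  0.022,  1.35 , -0.089]), 'joint_velocities': array([ 0.   ,  0.   , -0.   ,  0.   , -0.001, -0.   , -0.001]), 'tau': array([-1.0000e-03, -6.2544e+01,  4.9000e-02, -3.9161e+01,  1.6000e-02,
        1.0000e-02,  0.0000e+00]), 'position': array([ 0.151, -0.606,  0.242]), 'ee_rot': array([ 0.993,  0.122, -0.   , -0.001]), 'ft_force': array([ 0.491,  0.134, -1.178]), 'torque': array([0.035, 0.022, 0.008]), 'grasp_force': np.float64(0.0), 'grip_width': np.float64(0.997)}
```

View pics/top0.png

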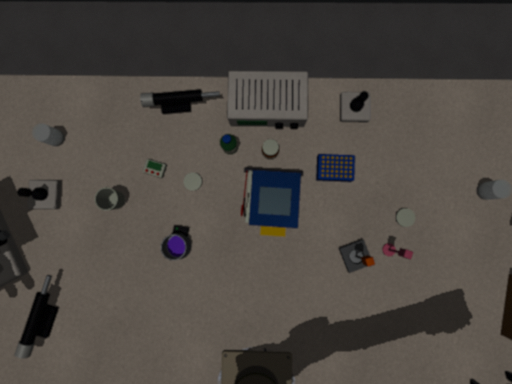

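View pics/scene0.png

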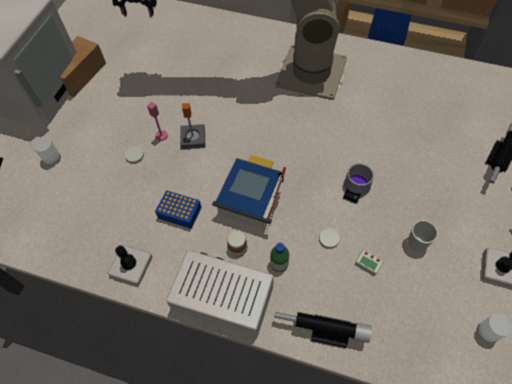

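The top view shows the warmer at (275,198) with its lip at (272,231) and the red marker at (243,208). The well is at (176,244), and the orange lifter in its stand at (358,255), with the pink decoy to its right. The scene view shows the same layout from the far side.

Run:
```python
from h import *
def load(n): return dict(np.load(n+"0.npz"))
for n in("top","scene"):
    c=load(n);P=cloud(c);I=c["color"];H=cv2.cvtColor(I,cv2.COLOR_RGB2HSV);h,s,v=[H[...,i].astype(int) for i in range(3)]
    print(n,"cam",np.round(-c["R"].T@c["t"],3),"fx",c["fx"])
    M={"orange":(h>=4)&(h<=14)&(s>190)&(v>90),"red":((h<=4)|(h>=174))&(s>150)&(v>60),"yellow":(h>15)&(h<30)&(s>180)&(v>90),"blue":(h>100)&(h<125)&(s>120),"purple":(h>125)&(h<150)&(s>120),"pink":(h>160)&(h<176)&(s>90)}
    for k,m in M.items():
        N,L,S,C=cv2.connectedComponentsWithStats(m.astype(np.uint8))
        for i in range(1,N):
            if S[i,4]<12: continue
            q=P[(L==i)&(c["range_z"]>0)]
            if len(q) and q[:,0].min()>-0.3: print(k,S[i],"med",np.round(np.median(q,0),3),"min",np.round(q.min(0),3),"max",np.round(q.max(0),3))
    z=P[...,2]
    # lid top rect
    if n=="top":
        m=(M["blue"]|((z>.075)))&(z>.07)&(z<.11)
        m[:150]=0;m[240:]=0;m[:,:235]=0;m[:,310:]=0
        q=P[m];r=cv2.minAreaRect(q[:,:2].astype(np.float32));print("lid",r,np.median(q[:,2]))
    def circ(q):
        A=np.c_[2*q[:,:2],np.ones(len(q))];s_=np.linalg.lstsq(A,(q[:,:2]**2).sum(1),rcond=None)[0]
        return s_[:2],np.sqrt(s_[2]+s_[:2]@s_[:2])
    pu=np.median(P[M["purple"]&(c["range_z"]>0)],0)
    m=(abs(z-.069)<.006)&(np.hypot(P[...,0]-pu[0],P[...,1]-pu[1])<.06)
    q=P[m];print("well",len(q),circ(q),q.min(0),q.max(0))
```

```text
top cam [ 0.546 -0.018  1.216] fx 355.85745516135984
orange [366 258   8   8  45] med [ 0.433 -0.322  0.178] min [ 0.422 -0.331  0.173] max [ 0.442 -0.31   0.182]
yellow [261 227  24   9 195] med [ 0.51  -0.045  0.087] min [ 0.497 -0.08   0.08 ] max [ 0.523 -0.007  0.094]
blue [222 135   9   8  59] med [0.795 0.106 0.13 ] min [0.782 0.094 0.088] max [0.814 0.124 0.135]
blue [317 154  38  27 443] med [ 0.719 -0.24   0.05 ] min [ 0.68  -0.309  0.02 ] max [ 0.766 -0.19   0.057]
blue [342 163   8  13  31] med [ 0.716 -0.279  0.051] min [ 0.697 -0.293  0.045] max [ 0.736 -0.268  0.054]
blue [ 250  170   51   58 1790] med [ 0.631 -0.049  0.091] min [ 0.524 -0.128  0.083] max [0.704 0.029 0.097]
purple [167 236  18  21 289] med [0.45 0.28 0.01] min [0.417 0.247 0.004] max [0.484 0.312 0.072]
pink [383 243  13  13 124] med [ 0.456 -0.431  0.008] min [ 0.436 -0.452 -0.002] max [ 0.476 -0.414  0.072]
pink [398 249  15  10  93] med [ 0.456 -0.427  0.166] min [ 0.444 -0.445  0.098] max [ 0.467 -0.421  0.173]
lid ((0.6332896947860718, -0.041003815829753876), (0.18925119936466217, 0.27639323472976
[... 855 characters left out ...]
4] max [ 0.748 -0.271  0.054]
blue [186 205   5   8  14] med [ 0.726 -0.214  0.049] min [ 0.712 -0.216  0.045] max [ 0.736 -0.209  0.055]
blue [275 243  10  10  69] med [0.8   0.109 0.129] min [0.786 0.094 0.115] max [0.812 0.12  0.135]
purple [350 175  18   9 108] med [0.435 0.277 0.01 ] min [0.416 0.248 0.001] max [0.454 0.305 0.018]
pink [148 103  10  15  93] med [ 0.463 -0.426  0.155] min [ 0.449 -0.443  0.116] max [ 0.473 -0.418  0.172]
pink [156 130  11  10  87] med [ 0.459 -0.431  0.006] min [ 0.44  -0.45  -0.002] max [ 0.476 -0.413  0.038]
well 131 (array([0.45419751, 0.27535133]), np.float64(0.039977299508120095)) [0.41086444 0.23406395 0.06320679] [0.49613607 0.31645382 0.07433786]
```

```bash
cat >> h.py <<'E'
from scipy.spatial.transform import Rotation as Ro
def down(yaw,tilt=0): # tool z down, tool x heading yaw; tilt about world y-like axis after yaw
    return Ro.from_euler('z',yaw)*Ro.from_euler('y',tilt)*Ro.from_quat([1,0,0,0])
def delta(p,R=None):
    o=get_obs();R0=Ro.from_quat(o["ee_rot"]);R=R or R0
    print("d",np.round(R0.inv().apply(np.array(p)-o["position"]),4),"turn",np.round((R0.inv()*R).as_rotvec(),4),"clk",o["clock"])
E
python3 -c "
from h import *
delta([.40,-.32,.33],down(0))"
```

```text
d [ 0.3109 -0.2177 -0.0881] turn [-1.200e-03  2.000e-04  2.438e-01] clk 0.1
```

Units first: shifts go in shares of 800 mm and turns go in shares of 4 rad. So 0.3109 m is 0.3886, -0.2177 m is -0.2721, 0.244 rad is 0.061.

>>> move_arm --plan '[{"delta_pos":[0,0,-0.0625],"turn":[0,0,0],"fingers":0},{"delta_pos":[0.075,-0.05,-0.11],"turn":[0,0,0.025],"fingers":0},{"delta_pos":[0.1375,-0.0938,-0.11],"turn":[0,0,0.05],"fingers":0},{"delta_pos":[0.2,-0.1375,-0.11],"turn":[0,0,0.061],"fingers":0},{"delta_pos":[0.2625,-0.1813,-0.11],"turn":[0,0,0.061],"fingers":0},{"delta_pos":[0.325,-0.225,-0.11],"turn":[0,0,0.061],"fingers":0},{"delta_pos":[0.3886,-0.2721,-0.11],"turn":[0,0,0.061],"fingers":0},{"delta_pos":[0.3886,-0.2721,-0.11],"turn":[0,0,0.061],"fingers":0},{"delta_pos":[0.3886,-0.2721,-0.11],"turn":[0,0,0.061],"fingers":0}]' --force 90

```text
clock: 1.23
position: [0.4001, -0.32, 0.3301]
ee_rot: [1.0, 0.001, -0.0, 0.0]
ft_force: [-0.1, -0.8, 0.4]
grip_width: 1.002
grasp_force: 0.0
```

Run:
```python
from h import *
o=get_obs();c=camera("wrist");cv2.imwrite("pics/w1.png",c["color"][...,::-1])
R0=Ro.from_quat(o["ee_rot"]).as_matrix();T=c["tool_from_camera"]
z=c["range_z"];v,u=np.indices(z.shape)
P=np.stack([(u-c["cx"])/c["fx"]*z,(v-c["cy"])/c["fy"]*z,z],-1)@T[:3,:3].T+T[:3,3]
P=P@R0.T+o["position"]
print(np.round(T,3),o["position"])
H=cv2.cvtColor(c["color"],cv2.COLOR_RGB2HSV).astype(int);m=(H[...,0]>=3)&(H[...,0]<=16)&(H[...,1]>150)&(H[...,2]>60)&(z>0)
q=P[m];print(m.sum(),np.percentile(q,[1,50,99],axis=0))
t=q[q[:,2]>q[:,2].max()-.008];print(len(t),cv2.minAreaRect(t[:,:2].astype(np.float32)),t[:,2].mean())
```

```text
[[-0.    -0.957 -0.289  0.073]
 [ 1.    -0.    -0.    -0.   ]
 [-0.    -0.289  0.957 -0.133]
 [ 0.     0.     0.     1.   ]] [ 0.40012946 -0.31996393  0.33009338]
546 [[ 0.20831196 -0.79598993  0.01555197]
 [ 0.43641233 -0.3214648   0.17938074]
 [ 0.44838372 -0.30944642  0.18121715]]
483 ((0.4346332550048828, -0.32198113203048706), (0.02358236350119114, 0.023300684988498688), 17.285078048706055) 0.17943624361637345
```

View pics/w1.png

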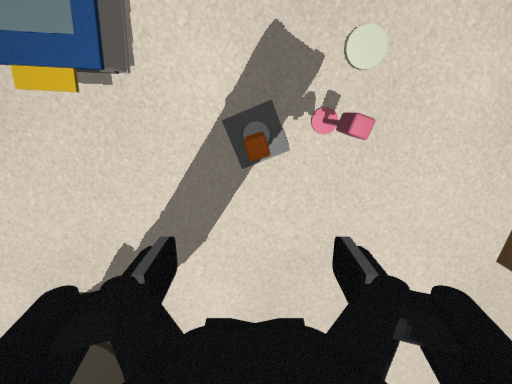

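The handle is at (257,146). In world coordinates that puts the lifter at (0.4346, -0.3215) with a yaw of about 0.30.

```bash
python3 -c "
from h import *
delta([.4346,-.3215,.22],down(.3));delta([.4346,-.3215,.147],down(.3))"
```

```text
d [0.0354 0.0003 0.11  ] turn [ 0.      0.0007 -0.3011] clk 1.275
d [0.0354 0.0003 0.183 ] turn [ 0.      0.0007 -0.3011] clk 1.275
```

To row units: 0.183 m is 0.2288, 0.11 m is 0.1375, -0.3 rad is -0.075.

>>> move_arm --plan '[{"delta_pos":[0.0443,0.0004,0.0375],"turn":[0,0,-0.0375],"fingers":0},{"delta_pos":[0.0443,0.0004,0.1],"turn":[0,0,-0.075],"fingers":0},{"delta_pos":[0.0443,0.0004,0.1375],"turn":[0,0,-0.075],"fingers":0},{"delta_pos":[0.0443,0.0004,0.1625],"turn":[0,0,-0.075],"fingers":0},{"delta_pos":[0.0443,0.0004,0.1938],"turn":[0,0,-0.075],"fingers":0},{"delta_pos":[0.0443,0.0004,0.2188],"turn":[0,0,-0.075],"fingers":0},{"delta_pos":[0.0443,0.0004,0.2288],"turn":[0,0,-0.075],"fingers":0},{"delta_pos":[0.0443,0.0004,0.2288],"turn":[0,0,-0.075],"fingers":0}]'

```text
clock: 2.28
position: [0.4346, -0.3215, 0.1471]
ee_rot: [0.989, 0.148, -0.0, -0.0]
ft_force: [0.2, 0.6, 0.5]
grip_width: 0.999
grasp_force: 0.0
```

>>> move_arm --plan '[{"delta_pos":[0,0,0],"turn":[0,0,0],"fingers":0.6},{"delta_pos":[0,0,0],"turn":[0,0,0],"fingers":0.8},{"delta_pos":[0,0,0],"turn":[0,0,0],"fingers":1},{"delta_pos":[0,0,0],"turn":[0,0,0],"fingers":1},{"delta_pos":[0,0,0],"turn":[0,0,0],"fingers":1},{"delta_pos":[0,0,0],"turn":[0,0,0],"fingers":1},{"delta_pos":[0,0,0],"turn":[0,0,0],"fingers":1},{"delta_pos":[0,0,0],"turn":[0,0,0],"fingers":1}]' --force 90

```text
clock: 3.28
position: [0.4358, -0.3208, 0.1478]
ee_rot: [0.989, 0.149, 0.0, 0.0]
ft_force: [-0.6, -0.9, 5.9]
grip_width: 0.269
grasp_force: 88.3
```

To row units: -0.14 m is -0.175, -0.09 m is -0.1125, 0.15 rad is 0.0375.

>>> move_arm --plan '[{"delta_pos":[0,0,-0.0188],"turn":[0,0,0],"fingers":1},{"delta_pos":[0,0,-0.0375],"turn":[0,0,0],"fingers":1},{"delta_pos":[0,0,-0.0688],"turn":[0,0,0],"fingers":1},{"delta_pos":[0,0,-0.1125],"turn":[0,0,0],"fingers":1},{"delta_pos":[0,0,-0.15],"turn":[0,0,0.0375],"fingers":1},{"delta_pos":[0,0,-0.175],"turn":[0,0,0.075],"fingers":1},{"delta_pos":[0,0,-0.175],"turn":[0,0,0.075],"fingers":1}]'

```text
clock: 4.15
position: [0.436, -0.3207, 0.2893]
ee_rot: [1.0, 0.0, 0.001, 0.001]
ft_force: [-0.2, -0.1, -2.1]
grip_width: 0.271
grasp_force: 88.2
```

Run:
```python
from h import *
o=get_obs();print(o["position"],o["ft_force"],o["grasp_force"],o["grip_width"])
delta([.4525,.274,.287],down(0))
o=get_obs();c=camera("wrist");np.savez("w2.npz",p=o["position"],q=o["ee_rot"],**c)
cv2.imwrite("pics/w2.png",c["color"][...,::-1])
for n in("top","scene"):
  c=camera(n);P=cloud(c);H=cv2.cvtColor(c["color"],cv2.COLOR_RGB2HSV).astype(int);z=P[...,2]
  near=(np.hypot(P[...,0]-o["position"][0],P[...,1]-o["position"][1])<.06)&(z>.1)
  m=near&(H[...,0]>=3)&(H[...,0]<=16)&(H[...,1]>150);q=P[m]
  print(n,m.sum(),np.round(q.min(0),3) if len(q) else 0,np.round(q.max(0),3) if len(q) else 0)
```

```text
[ 0.43602938 -0.32068468  0.28934521] [-0.16931402 -0.11145375 -2.10705893] 88.19078922271729 0.27065942980969615
d [ 0.017  -0.5947  0.0012] turn [ 0.0019 -0.0026  0.0009] clk 4.15
top 4 [ 0.422 -0.302  0.32 ] [ 0.447 -0.285  0.447]
scene 96 [ 0.427 -0.335  0.27 ] [ 0.449 -0.294  0.366]
```

View pics/w2.png

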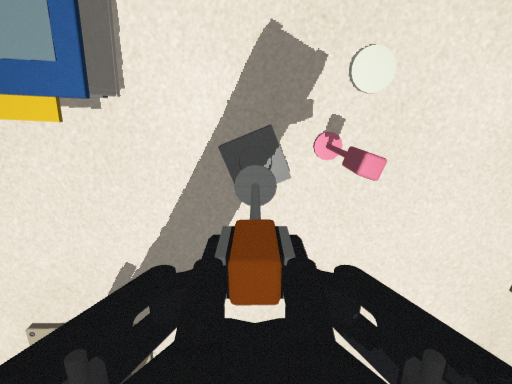

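The lifter is held upright, with the foot at (256,185). Next I measure the foot in the tool frame.

```bash
cat >> h.py <<'E'
def wcloud(c):
    T=c["tool_from_camera"];z=c["range_z"];v,u=np.indices(z.shape)
    return np.stack([(u-c["cx"])/c["fx"]*z,(v-c["cy"])/c["fy"]*z,z],-1)@T[:3,:3].T+T[:3,3]
def foot(c):
    P=wcloud(c);m=(abs(P[...,2]-.13)<.012)&(np.hypot(P[...,0]-.0,P[...,1])<.04)&(c["range_z"]>0)
    m=m&(cv2.erode(m.astype(np.uint8),np.ones((3,3)))>0)
    (x,r)=cv2.minEnclosingCircle(P[m][:,:2].astype(np.float32))
    print("foot",m.sum(),"c",np.round(x,4),r,"ztop",np.percentile(P[m][:,2],[5,50,95]).round(4))
E
python3 -c "
from h import *
c=dict(np.load('w2.npz'));foot(c)"
```

```text
foot 994 c [-0.0012  0.0007] 0.02108648233115673 ztop [0.1277 0.1289 0.13  ]
```

To row units: -0.595 m is -0.7438, -0.585 m is -0.7313.

>>> move_arm --plan '[{"delta_pos":[0,-0.0375,0],"turn":[0,0,0],"fingers":1},{"delta_pos":[0,-0.1,0],"turn":[0,0,0],"fingers":1},{"delta_pos":[0,-0.175,0],"turn":[0,0,0],"fingers":1},{"delta_pos":[0,-0.25,0],"turn":[0,0,0],"fingers":1},{"delta_pos":[0,-0.325,0],"turn":[0,0,0],"fingers":1},{"delta_pos":[0,-0.4,0],"turn":[0,0,0],"fingers":1},{"delta_pos":[0.0125,-0.475,0],"turn":[0,0,0],"fingers":1},{"delta_pos":[0.0213,-0.55,0],"turn":[0,0,0],"fingers":1},{"delta_pos":[0.0213,-0.625,0],"turn":[0,0,0],"fingers":1},{"delta_pos":[0.0213,-0.6875,0],"turn":[0,0,0],"fingers":1},{"delta_pos":[0.0213,-0.7313,0],"turn":[0,0,0],"fingers":1},{"delta_pos":[0.0213,-0.7438,0],"turn":[0,0,0],"fingers":1}]'

```text
clock: 5.8
position: [0.4514, 0.2765, 0.2863]
ee_rot: [1.0, 0.003, -0.001, -0.0]
ft_force: [-0.2, -1.2, -1.8]
grip_width: 0.273
grasp_force: 88.4
```

Run:
```python
from h import *
o=get_obs();c=camera("wrist");foot(c);print(o["position"])
P=wcloud(c)@Ro.from_quat(o["ee_rot"]).as_matrix().T+o["position"]
m=(abs(P[...,2]-.069)<.006)&(np.hypot(P[...,0]-.4525,P[...,1]-.274)<.06)&(c["range_z"]>0)
q=P[m];A=np.c_[2*q[:,:2],np.ones(len(q))];s=np.linalg.lstsq(A,(q[:,:2]**2).sum(1),rcond=None)[0];print(len(q),s[:2],np.sqrt(s[2]+s[:2]@s[:2]),q.min(0),q.max(0))
delta([.4525,.274,.18],down(0))
```

```text
foot 973 c [-0.001   0.0004] 0.02081303298473358 ztop [0.1278 0.129  0.13  ]
[0.45136734 0.27653406 0.28626799]
489 [0.45481164 0.27434118] 0.03962270429717236 [0.42384654 0.23344316 0.06301601] [0.49630358 0.31592325 0.07397734]
d [0.0011 0.0024 0.1063] turn [-0.0005  0.002   0.0043] clk 5.85
```

To row units: 0.115 m is 0.1438, 0.002 m is 0.0025.

>>> move_arm --plan '[{"delta_pos":[0.0031,0.0025,0.025],"turn":[0,0,0],"fingers":1},{"delta_pos":[0.0031,0.0025,0.0625],"turn":[0,0,0],"fingers":1},{"delta_pos":[0.0031,0.0025,0.1063],"turn":[0,0,0],"fingers":1},{"delta_pos":[0.0031,0.0025,0.1438],"turn":[0,0,0],"fingers":1},{"delta_pos":[0.0031,0.0025,0.1438],"turn":[0,0,0],"fingers":1},{"delta_pos":[0.0031,0.0025,0.1438],"turn":[0,0,0],"fingers":1},{"delta_pos":[0.0031,0.0025,0.1438],"turn":[0,0,0],"fingers":1},{"delta_pos":[0.0031,0.0025,0.1438],"turn":[0,0,0],"fingers":1},{"delta_pos":[0.0031,0.0025,0.1438],"turn":[0,0,0],"fingers":1}]'

```text
clock: 6.98
position: [0.4552, 0.2725, 0.1727]
ee_rot: [1.0, -0.0, 0.0, -0.0]
ft_force: [-0.3, 0.5, -1.6]
grip_width: 0.271
grasp_force: 88.3
```

To row units: -0.13 m is -0.1625, -0.12 m is -0.15.

>>> move_arm --plan '[{"delta_pos":[0,0,-0.0375],"turn":[0,0,0],"fingers":1},{"delta_pos":[0,0,-0.1],"turn":[0,0,0],"fingers":1},{"delta_pos":[0,0,-0.15],"turn":[0,0,0],"fingers":1},{"delta_pos":[0,0,-0.1625],"turn":[0,0,0],"fingers":1},{"delta_pos":[0,0,-0.1625],"turn":[0,0,0],"fingers":1}]'

```text
clock: 7.6
position: [0.4551, 0.2725, 0.302]
ee_rot: [1.0, -0.0, 0.0, 0.0]
ft_force: [-0.4, 0.1, -1.7]
grip_width: 0.271
grasp_force: 88.6
```

Run:
```python
from h import *
a=[]
for n,(x0,y0) in (("top",(235,160)),("scene",(215,140))):
    c=dict(np.load(n+"0.npz"));P=cloud(c);I=c["color"]
    a.append(cv2.resize(I[y0:y0+80,x0:x0+80],(400,400),interpolation=cv2.INTER_NEAREST))
    H=cv2.cvtColor(I,cv2.COLOR_RGB2HSV).astype(int)
    m=((H[...,0]<=6)|(H[...,0]>=172))&(H[...,1]>110)&(H[...,2]>50)
    v,u=np.nonzero(m[y0:y0+80,x0:x0+80]);v+=y0;u+=x0
    for i in range(len(u)): print(n,u[i],v[i],I[v[i],u[i]],P[v[i],u[i]].round(3))
cv2.imwrite("pics/crop.png",np.hstack(a)[...,::-1])
```

```text
top 247 171 [53 30 29] [0.698 0.041 0.092]
top 246 172 [64 35 32] [0.696 0.044 0.087]
top 246 174 [82 51 46] [ 0.701  0.049 -0.   ]
top 246 175 [81 47 43] [0.697 0.049 0.001]
top 246 176 [83 49 43] [0.682 0.044 0.098]
top 246 177 [85 53 48] [0.679 0.043 0.097]
top 245 182 [85 53 48] [0.673 0.052 0.   ]
top 245 183 [84 52 46] [ 0.669  0.052 -0.   ]
top 245 184 [82 50 44] [ 0.666  0.052 -0.001]
top 245 185 [82 51 46] [0.651 0.045 0.118]
top 245 186 [84 52 47] [0.648 0.045 0.121]
top 244 191 [83 52 47] [0.642 0.054 0.002]
top 244 192 [82 49 43] [0.638 0.054 0.004]
top 244 193 [82 48 43] [0.635 0.054 0.002]
top 244 194 [81 45 41] [0.622 0.046 0.132]
top 244 195 [79 45 41] [0.619 0.046 0.134]
top 244 196 [77 48 43] [0.615 0.046 0.144]
top 243 203 [56 34 30] [0.594 0.048 0.149]
top 243 204 [51 25 21] [0.591 0.047 0.153]
top 242 205 [69 26 23] [0.587 0.05  0.162]
top 241 206 [77 46 43] [ 0.59   0.064 -0.001]
top 242 206 [62 14 12] [0.584 0.05  0.162]
top 241 207 [75 42 37] [0.587 0.063 0.001]
top 242 207 [59 11  9] [0.581 0.049 0.168]
top 241 208 [72 35 31] [0.583 0.063 0.005]
top 242 208 [
[... 2945 characters left out ...]
e 271 208 [113  57  51] [0.677 0.045 0.11 ]
scene 272 208 [86 50 46] [0.622 0.032 0.004]
scene 271 209 [102  42  38] [0.676 0.045 0.101]
scene 271 210 [93 41 38] [0.68  0.046 0.102]
scene 270 211 [110  54  49] [0.681 0.043 0.097]
scene 271 211 [88 51 49] [0.633 0.032 0.004]
scene 270 212 [101  40  37] [0.684 0.044 0.096]
scene 269 213 [102  55  51] [0.688 0.042 0.096]
scene 270 213 [92 44 39] [0.686 0.045 0.093]
scene 269 214 [100  42  38] [0.69  0.043 0.093]
scene 269 215 [100  36  33] [0.693 0.044 0.092]
scene 268 216 [105  65  59] [0.695 0.041 0.089]
scene 269 216 [107  47  43] [0.697 0.045 0.093]
scene 268 217 [102  44  41] [0.7   0.043 0.092]
scene 268 218 [88 37 37] [0.703 0.044 0.091]
```

View pics/crop.png

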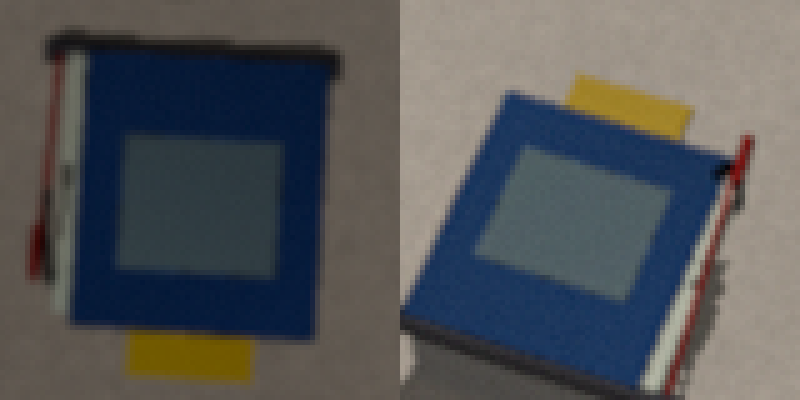

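The crop shows the warmer turned slightly clockwise (yaw about -0.055). The lip is at about (273,231) in the top view, and the red flag's end at about (241,214). Next I refine the lip, yaw and marker angle.

Run:
```python
from h import *
def ray(c,u,v,zp):
    d=np.stack([(u-c["cx"])/c["fx"],(v-c["cy"])/c["fy"],np.ones_like(u,float)],-1)@c["R"];o=-c["R"].T@c["t"]
    return o+d*((zp-o[2])/d[...,2])[...,None]
for n in("top","scene"):
    c=dict(np.load(n+"0.npz"));H=cv2.cvtColor(c["color"],cv2.COLOR_RGB2HSV).astype(int);P=cloud(c)
    y=(H[...,0]>15)&(H[...,0]<30)&(H[...,1]>170)&(H[...,2]>60);b=(H[...,0]>100)&(H[...,0]<125)&(H[...,1]>100)
    near=(abs(P[...,0]-.6)<.12)&(abs(P[...,1]+.045)<.12)&(P[...,2]>.07)
    for k,m,zz in(("lip",y&near,.0865),("lid",b&near&(P[...,2]<.1),.0885)):
        v,u=np.nonzero(m);q=ray(c,u,v,zz)[:,:2].astype(np.float32);r=cv2.minAreaRect(q);print(n,k,len(q),r,cv2.boxPoints(r).round(4).tolist())
    # marker arm line
    m=((H[...,0]<=6)|(H[...,0]>=172))&(H[...,1]>110)&(P[...,2]>.085)&(abs(P[...,1]-.047)<.01)&near
    q=P[m]
    r=np.hypot(q[:,0]-.7037,q[:,2]-.0805)
    a=np.arctan2(q[:,2]-.0805,.7037-q[:,0]);w=(r>.06)
    for lo,hi in((.05,.09),(.09,.13),(.13,.17)):
        k=(r>lo)&(r<hi);print(n,lo,k.sum(),np.median(a[k]).round(3))
```

```text
top lip 204 ((0.51064133644104, -0.043438199907541275), (0.07408971339464188, 0.026505574584007263), 87.42874908447266) [[0.49570000171661377, -0.07989999651908875], [0.5221999883651733, -0.08100000023841858], [0.5254999995231628, -0.007000000216066837], [0.499099999666214, -0.005799999926239252]]
top lid 1850 ((0.6146678328514099, -0.04827308654785156), (0.1522453874349594, 0.17588089406490326), 87.23971557617188) [[0.5231999754905701, -0.1200999990105629], [0.6988000273704529, -0.12849999964237213], [0.7062000036239624, 0.023499999195337296], [0.5304999947547913, 0.03200000151991844]]
top 0.05 2 0.621
top 0.09 4 0.563
top 0.13 24 0.6
scene lip 126 ((0.5112074613571167, -0.041817136108875275), (0.07384226471185684, 0.02142166532576084), 86.89347076416016) [[0.4984999895095825, -0.07810000330209732], [0.5199000239372253, -0.07930000126361847], [0.5238999724388123, -0.005499999970197678], [0.5024999976158142, -0.004399999976158142]]
scene lid 1533 ((0.6153702735900879, -0.04782366007566452), (0.15185514092445374, 0.17250999808311462), 87.21766662597656) [[0.5254999995231628, -0.11949999630451202], [0.6977999806404114, -0.12780000269412994], [0.7052000164985657, 0.023800000548362732], [0.5328999757766724, 0.03220000118017197]]
scene 0.05 12 0.583
scene 0.09 8 0.591
scene 0.13 23 0.61
```

```bash
cat >> h.py <<'E'
YAW=-.048;HG=np.array([.702,-.052,.0805])
def pose(s,zc,phi=0):  # s,zc: world pos of disc's back top edge relative to hinge (along u) and table
    f=lambda a,b:np.array([a*np.cos(YAW),a*np.sin(YAW),b])
    tcp=f(HG[0]*0+s,zc-HG[2])+HG+f(-.022*np.cos(phi)+.129*np.sin(phi),.022*np.sin(phi)+.129*np.cos(phi))
    return tcp,down(YAW,phi)
def lift(th,phi=None): return pose(-.192*np.cos(th),HG[2]+.192*np.sin(th),th/2 if phi is None else phi)
E
python3 -c "
from h import *
for a in [(-.25,.166),(-.25,.069),(-.192,.069)]: print(pose(*a)[0]);delta(*pose(*a))"
```

```text
[ 0.43031328 -0.03894901  0.295     ]
d [-0.0247  0.3114  0.0071] turn [ 0.0002 -0.0003  0.0477] clk 7.6
[ 0.43031328 -0.03894901  0.198     ]
d [-0.0247  0.3114  0.1041] turn [ 0.0002 -0.0003  0.0477] clk 7.6
[ 0.48824648 -0.04173194  0.198     ]
d [0.0332 0.3142 0.1041] turn [ 0.0002 -0.0003  0.0477] clk 7.6
```

To row units: 0.3114 m is 0.3893, -0.0247 m is -0.0309, 0.0477 rad is 0.0119.

>>> move_arm --plan '[{"delta_pos":[-0.0309,0.0375,0],"turn":[0,0,0],"fingers":1},{"delta_pos":[-0.0309,0.1,0],"turn":[0,0,0],"fingers":1},{"delta_pos":[-0.0309,0.175,0.0088],"turn":[0,0,0],"fingers":1},{"delta_pos":[-0.0309,0.25,0.0088],"turn":[0,0,0.005],"fingers":1},{"delta_pos":[-0.0309,0.325,0.0088],"turn":[0,0,0.0119],"fingers":1},{"delta_pos":[-0.0309,0.375,0.0088],"turn":[0,0,0.0119],"fingers":1},{"delta_pos":[-0.0309,0.3893,0.0088],"turn":[0,0,0.0119],"fingers":1},{"delta_pos":[-0.0309,0.3893,0.0625],"turn":[0,0,0.0119],"fingers":1},{"delta_pos":[-0.0309,0.3893,0.1125],"turn":[0,0,0.0119],"fingers":1},{"delta_pos":[-0.0309,0.3893,0.13],"turn":[0,0,0.0119],"fingers":1},{"delta_pos":[-0.0309,0.3893,0.13],"turn":[0,0,0.0119],"fingers":1}]' --force 120

```text
clock: 8.98
position: [0.4299, -0.0384, 0.1978]
ee_rot: [1.0, -0.024, -0.001, -0.0]
ft_force: [0.4, -0.2, -0.4]
grip_width: 0.264
grasp_force: 117.9
```

Run:
```python
from h import *
o=get_obs();c=camera("wrist");foot(c);cv2.imwrite("pics/w3.png",c["color"][...,::-1])
P=wcloud(c)@Ro.from_quat(o["ee_rot"]).as_matrix().T+o["position"]
H=cv2.cvtColor(c["color"],cv2.COLOR_RGB2HSV).astype(int)
m=(H[...,0]>15)&(H[...,0]<30)&(H[...,1]>170)&(H[...,2]>60)&(abs(P[...,2]-.086)<.01)&(c["range_z"]>0)
q=P[m];print(m.sum(),cv2.boxPoints(cv2.minAreaRect(q[:,:2].astype(np.float32))),np.median(q[:,2]))
delta(*pose(-.192,.069))
```

```text
foot 979 c [-0.0012  0.0004] 0.020857209339737892 ztop [0.1279 0.1289 0.13  ]
3136 [[ 0.49733496 -0.08304663]
 [ 0.5250093  -0.08436727]
 [ 0.5288075  -0.00477403]
 [ 0.5011332  -0.00345339]] 0.08796028108209467
d [0.0577 0.0005 0.0009] turn [-0.0002 -0.0003  0.0008] clk 9.025
```

View pics/w3.png

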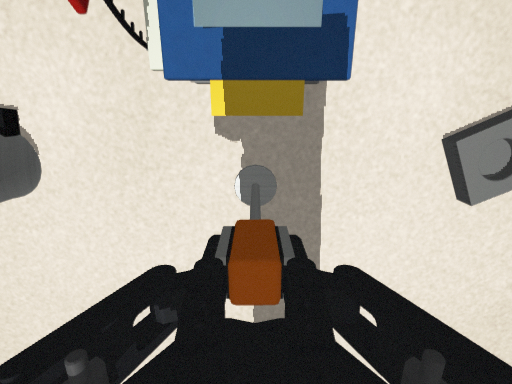

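The foot at (256,185) sits in front of the yellow lip, whose front edge is at row 115 and columns 211–303, centred. The wrist view puts the lip 2 mm farther out than I had it.

```bash
sed -i 's/\.702,-\.052/.704,-.053/' h.py
```

>>> move_arm --plan '[{"delta_pos":[0.0188,0.0013,0],"turn":[0,0,0],"fingers":1},{"delta_pos":[0.0438,0.0013,0],"turn":[0,0,0],"fingers":1},{"delta_pos":[0.0625,0.0013,0],"turn":[0,0,0],"fingers":1},{"delta_pos":[0.0746,0.0013,0],"turn":[0,0,0],"fingers":1},{"delta_pos":[0.0746,0.0013,0],"turn":[0,0,0],"fingers":1},{"delta_pos":[0.0746,0.0013,0],"turn":[0,0,0],"fingers":1}]'

```text
clock: 9.78
position: [0.4896, -0.0427, 0.1986]
ee_rot: [1.0, -0.024, 0.0, 0.0]
ft_force: [-1.1, 0.0, -2.1]
grip_width: 0.267
grasp_force: 117.9
```

Run:
```python
from h import *
c=camera("wrist");foot(c);print(get_obs()["ft_force"])
for t in (0,.05,.1,.15,.2,.25,.3,.35,.4,.45):print(t);delta(*lift(t))
```

```text
foot 495 c [-0.002   0.0004] 0.020595746114850044 ztop [0.1279 0.1289 0.13  ]
[-0.26703745 -0.41528146 -1.61856138]
0
d [ 0.0007 -0.0001 -0.011 ] turn [ 0.0004 -0.0002  0.0001] clk 9.825
0.05
d [ 0.0041 -0.0001 -0.0211] turn [ 0.0004 -0.0252  0.0001] clk 9.825
0.1
d [ 0.0081 -0.0001 -0.0311] turn [ 0.0004 -0.0502  0.0001] clk 9.825
0.15
d [ 0.0126 -0.0001 -0.0409] turn [ 0.0004 -0.0752  0.0001] clk 9.825
0.2
d [ 0.0175 -0.0001 -0.0507] turn [ 4.000e-04 -1.002e-01  1.000e-04] clk 9.825
0.25
d [ 0.0229 -0.0001 -0.0602] turn [ 4.000e-04 -1.252e-01  1.000e-04] clk 9.825
0.3
d [ 0.0288 -0.0001 -0.0695] turn [ 4.000e-04 -1.502e-01  1.000e-04] clk 9.825
0.35
d [ 0.0351 -0.0001 -0.0786] turn [ 4.000e-04 -1.752e-01  1.000e-04] clk 9.825
0.4
d [ 0.0419 -0.0001 -0.0875] turn [ 4.000e-04 -2.002e-01  1.000e-04] clk 9.825
0.45
d [ 0.0491 -0.0001 -0.0961] turn [ 4.000e-04 -2.252e-01  1.000e-04] clk 9.825
```

To row units: -0.0507 m is -0.0634, 0.0175 m is 0.0219, -0.0875 rad is -0.0219.

>>> move_arm --plan '[{"delta_pos":[0.0006,0,-0.0075],"turn":[0,0,0],"fingers":1},{"delta_pos":[0.0009,0,-0.0138],"turn":[0,0,0],"fingers":1},{"delta_pos":[0.003,0,-0.02],"turn":[0,-0.0031,0],"fingers":1},{"delta_pos":[0.0051,0,-0.0263],"turn":[0,-0.0063,0],"fingers":1},{"delta_pos":[0.0076,0,-0.0325],"turn":[0,-0.0094,0],"fingers":1},{"delta_pos":[0.0101,0,-0.0388],"turn":[0,-0.0125,0],"fingers":1},{"delta_pos":[0.0129,0,-0.045],"turn":[0,-0.0156,0],"fingers":1},{"delta_pos":[0.0158,0,-0.0513],"turn":[0,-0.0188,0],"fingers":1},{"delta_pos":[0.0188,0,-0.0573],"turn":[0,-0.0219,0],"fingers":1},{"delta_pos":[0.0219,0,-0.0634],"turn":[0,-0.025,0],"fingers":1},{"delta_pos":[0.0219,0,-0.0634],"turn":[0,-0.025,0],"fingers":1},{"delta_pos":[0.0219,0,-0.0634],"turn":[0,-0.025,0],"fingers":1}]'

```text
clock: 11.32
position: [0.5073, -0.0436, 0.2488]
ee_rot: [0.998, -0.024, -0.05, -0.001]
ft_force: [-0.9, -1.0, -4.2]
grip_width: 0.266
grasp_force: 117.5
```

```bash
cat >> h.py <<'E'
def lidang(save=None):
    for n in("scene","top"):
        c=camera(n);P=cloud(c);H=cv2.cvtColor(c["color"],cv2.COLOR_RGB2HSV).astype(int)
        s=(P[...,0]-HG[0])*np.cos(YAW)+(P[...,1]-HG[1])*np.sin(YAW);l=-(P[...,0]-HG[0])*np.sin(YAW)+(P[...,1]-HG[1])*np.cos(YAW)
        b=(H[...,0]>100)&(H[...,0]<125)&(H[...,1]>100)&(s<-.03)&(s>-.17)&(abs(l)<.07)&(P[...,2]>.07)
        w=(H[...,1]<60)&(s<-.03)&(s>-.175)&(l>.07)&(l<.09)&(P[...,2]>.08)
        r=((H[...,0]<=6)|(H[...,0]>=172))&(H[...,1]>110)&(s<-.05)&(s>-.19)&(l>.075)&(l<.12)&(P[...,2]>.085)
        for k,m in(("blue",b),("white",w),("red",r)):
            if m.sum()>4:
                p=np.polyfit(-s[m],P[...,2][m],1);print(n,k,m.sum(),"ang",np.arctan(p[0]).round(3),"z@hinge",p[1].round(4),"z@.13",np.polyval(p,.13).round(4))
        if save: cv2.imwrite(f"pics/{save}_{n}.png",cv2.resize(c["color"][130:230,205:325],(720,600),interpolation=cv2.INTER_CUBIC)[...,::-1])
E
python3 - <<'E'
from h import *
lidang();o=get_obs();print(o["ft_force"],o["position"]);foot(camera("wrist"))
for t in (.25,.3,.35,.4,.45,.5,.55):print(t);delta(*lift(t))
E
```

```text
scene blue 1059 ang 0.293 z@hinge 0.0834 z@.13 0.1226
scene white 144 ang 0.191 z@hinge 0.0871 z@.13 0.1123
scene red 45 ang 0.601 z@hinge 0.0764 z@.13 0.1656
top blue 531 ang 1.325 z@hinge -0.1005 z@.13 0.4168
top white 177 ang 0.198 z@hinge 0.087 z@.13 0.113
top red 32 ang 0.565 z@hinge 0.0819 z@.13 0.1643
[-0.50713373 -0.02032516 -4.72471614] [ 0.50722457 -0.04362246  0.24885909]
foot 2405 c [0.0086 0.0002] 0.03758259862661362 ztop [0.1217 0.1237 0.1297]
0.25
d [ 0.0042 -0.0001 -0.0103] turn [ 0.0002 -0.025   0.    ] clk 11.475
0.3
d [ 0.0091 -0.0001 -0.0202] turn [ 0.0002 -0.05    0.    ] clk 11.475
0.35
d [ 0.0145 -0.0001 -0.0299] turn [ 0.0002 -0.075   0.    ] clk 11.475
0.4
d [ 0.0204 -0.0001 -0.0394] turn [ 0.0002 -0.1     0.    ] clk 11.475
0.45
d [ 0.0267 -0.0001 -0.0487] turn [ 0.0002 -0.125   0.    ] clk 11.475
0.5
d [ 0.0335 -0.0001 -0.0577] turn [ 0.0002 -0.15    0.    ] clk 11.475
0.55
d [ 0.0407 -0.0001 -0.0665] turn [ 0.0002 -0.175   0.    ] clk 11.475
```

To row units: -0.0487 m is -0.0609, -0.0394 m is -0.0493, -0.125 rad is -0.0313.

>>> move_arm --plan '[{"delta_pos":[0.0026,0,-0.0065],"turn":[0,-0.0031,0],"fingers":1},{"delta_pos":[0.0053,0,-0.0129],"turn":[0,-0.0063,0],"fingers":1},{"delta_pos":[0.0083,0,-0.0191],"turn":[0,-0.0094,0],"fingers":1},{"delta_pos":[0.0114,0,-0.0253],"turn":[0,-0.0125,0],"fingers":1},{"delta_pos":[0.0148,0,-0.0314],"turn":[0,-0.0156,0],"fingers":1},{"delta_pos":[0.0181,0,-0.0374],"turn":[0,-0.0188,0],"fingers":1},{"delta_pos":[0.0218,0,-0.0434],"turn":[0,-0.0219,0],"fingers":1},{"delta_pos":[0.0255,0,-0.0493],"turn":[0,-0.025,0],"fingers":1},{"delta_pos":[0.0294,0,-0.0551],"turn":[0,-0.0281,0],"fingers":1},{"delta_pos":[0.0334,0,-0.0609],"turn":[0,-0.0313,0],"fingers":1},{"delta_pos":[0.0334,0,-0.0609],"turn":[0,-0.0313,0],"fingers":1},{"delta_pos":[0.0334,0,-0.0609],"turn":[0,-0.0313,0],"fingers":1}]'

```text
clock: 12.98
position: [0.5387, -0.0452, 0.2947]
ee_rot: [0.993, -0.024, -0.112, -0.003]
ft_force: [-2.0, 0.5, -4.8]
grip_width: 0.264
grasp_force: 117.6
```

Run:
```python
from h import *
lidang("l2");o=get_obs();print(o["ft_force"],o["position"])
a=cv2.imread("pics/l2_scene.png");b=cv2.imread("pics/l2_top.png");cv2.imwrite("pics/l2.png",cv2.resize(np.hstack([b,a]),(800,333)))
for t in (.5,.525,.55,.575,.6):print(t);delta(*lift(t))
```

```text
scene blue 1136 ang 0.492 z@hinge 0.0898 z@.13 0.1594
scene white 189 ang 0.448 z@hinge 0.0865 z@.13 0.1489
scene red 54 ang 0.578 z@hinge 0.0803 z@.13 0.1651
top blue 73 ang 1.456 z@hinge -0.748 z@.13 0.3788
top white 144 ang 0.432 z@hinge 0.0875 z@.13 0.1475
top red 31 ang 0.561 z@hinge 0.0831 z@.13 0.1648
[-1.21300122  0.11291928 -5.01645404] [ 0.53864136 -0.04512888  0.29472723]
0.5
d [ 0.0056 -0.0001 -0.0098] turn [ 0.0002 -0.0251  0.    ] clk 13.075
0.525
d [ 0.0086 -0.0001 -0.0146] turn [ 0.0002 -0.0376  0.    ] clk 13.075
0.55
d [ 0.0117 -0.0001 -0.0194] turn [ 0.0002 -0.0501  0.    ] clk 13.075
0.575
d [ 0.0149 -0.0001 -0.0241] turn [ 0.0002 -0.0626  0.    ] clk 13.075
0.6
d [ 0.0182 -0.0001 -0.0287] turn [ 0.0002 -0.0751  0.    ] clk 13.075
```

View pics/l2.png

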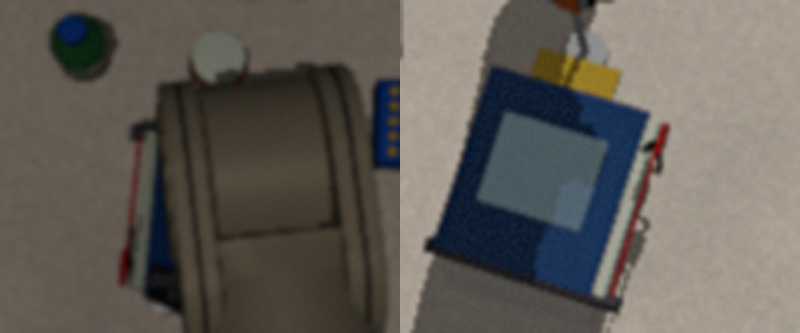

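The right half (scene view) shows the lid raised on the foot at about (585,50), with the white pointer running beside the red marker. The left half (top view) is mostly blocked by the arm. I'll fit the marker arm alone, without the flag.

Run:
```python
from h import *
cs=[dict(np.load("scene0.npz"))]+[camera("scene") for _ in range(3)]+[dict(np.load("top0.npz"))]
for c in cs:
    P=cloud(c);H=cv2.cvtColor(c["color"],cv2.COLOR_RGB2HSV).astype(int)
    s=-((P[...,0]-HG[0])*np.cos(YAW)+(P[...,1]-HG[1])*np.sin(YAW));l=-(P[...,0]-HG[0])*np.sin(YAW)+(P[...,1]-HG[1])*np.cos(YAW)
    r=((H[...,0]<=6)|(H[...,0]>=172))&(H[...,1]>90)&(l>.075)&(l<.12)&(P[...,2]>.083)&(s>.0)&(s<.2)
    w=(H[...,1]<60)&(l>.068)&(l<.09)&(P[...,2]>.083)&(s>.0)&(s<.17)
    for k,m in(("arm",r&(s<.105)),("flag",r&(s>.122)),("white",w)):
        if m.sum()<5: continue
        p=np.polyfit(s[m],P[...,2][m],1);a=np.arctan2(P[...,2][m]-.0805,s[m]);far=s[m]>.07
        print(k,m.sum(),"fit",np.arctan(p[0]).round(3),p[1].round(4),"ctr",s[m].mean().round(4),P[...,2][m].mean().round(4),"smax",s[m].max().round(4),"medang far",np.median(a[far]).round(3))
```

```text
arm 44 fit 0.48 0.0865 ctr 0.0532 0.1141 smax 0.1045 medang far 0.559
flag 23 fit -0.532 0.2358 ctr 0.1328 0.1575 smax 0.1482 medang far 0.576
white 142 fit -0.01 0.0885 ctr 0.0659 0.0878 smax 0.1586 medang far 0.064
arm 48 fit 0.52 0.0856 ctr 0.0555 0.1173 smax 0.1024 medang far 0.569
flag 21 fit 0.553 0.0856 ctr 0.1316 0.1668 smax 0.1408 medang far 0.592
white 230 fit 0.44 0.087 ctr 0.0746 0.1221 smax 0.1591 medang far 0.49
arm 49 fit 0.525 0.0848 ctr 0.0547 0.1165 smax 0.105 medang far 0.562
flag 21 fit -0.442 0.2272 ctr 0.1326 0.1644 smax 0.1455 medang far 0.579
white 235 fit 0.443 0.0869 ctr 0.075 0.1225 smax 0.1568 medang far 0.489
arm 48 fit 0.532 0.084 ctr 0.0538 0.1156 smax 0.1025 medang far 0.573
flag 23 fit -0.255 0.1973 ctr 0.1322 0.1628 smax 0.1457 medang far 0.58
white 235 fit 0.452 0.0859 ctr 0.0753 0.1225 smax 0.158 medang far 0.483
arm 17 fit 0.533 0.0834 ctr 0.0459 0.1105 smax 0.0935 medang far 0.544
flag 24 fit 0.174 0.1451 ctr 0.1381 0.1694 smax 0.1515 medang far 0.581
white 185 fit 0.019 0.0876 ctr 0.0878 0.0893 smax 0.1686 medang far 0.061
```

To row units: -0.0156 m is -0.0195, -0.0146 m is -0.0183, -0.04 rad is -0.01.

>>> move_arm --plan '[{"delta_pos":[0.0024,0,-0.0041],"turn":[0,-0.0021,0],"fingers":1},{"delta_pos":[0.0046,0,-0.0081],"turn":[0,-0.0042,0],"fingers":1},{"delta_pos":[0.007,0,-0.0123],"turn":[0,-0.0063,0],"fingers":1},{"delta_pos":[0.0089,0,-0.0153],"turn":[0,-0.0078,0],"fingers":1},{"delta_pos":[0.0108,0,-0.0183],"turn":[0,-0.0094,0],"fingers":1},{"delta_pos":[0.0115,0,-0.0195],"turn":[0,-0.01,0],"fingers":1},{"delta_pos":[0.0115,0,-0.0195],"turn":[0,-0.01,0],"fingers":1},{"delta_pos":[0.0115,0,-0.0195],"turn":[0,-0.01,0],"fingers":1},{"delta_pos":[0.0115,0,-0.0195],"turn":[0,-0.01,0],"fingers":1}]'

```text
clock: 14.35
position: [0.5512, -0.0457, 0.308]
ee_rot: [0.991, -0.024, -0.132, -0.003]
ft_force: [-1.3, -0.5, -3.8]
grip_width: 0.264
grasp_force: 117.6
```

Run:
```python
from h import *
lidang();o=get_obs();print(o["ft_force"],o["position"])
c=camera("scene");I=c["color"]
cv2.imwrite("pics/l3.png",cv2.resize(I[145:225,245:305],(600,800),interpolation=cv2.INTER_NEAREST)[:600,:,::-1])
# predicted pixel of lid-plane points at l=.088 for angles, r=.168 and flag corners
def px(r,th,l,h=0):
    s=-r*np.cos(th)+h*np.sin(th);z=HG[2]+r*np.sin(th)+h*np.cos(th)
    X=HG+np.array([s*np.cos(YAW)-l*np.sin(YAW),s*np.sin(YAW)+l*np.cos(YAW),0]);X[2]=z
    q=c["R"]@X+c["t"];return (q[0]/q[2]*c["fx"]+c["cx"]-245)*10,(q[1]/q[2]*c["fy"]+c["cy"]-145)*10
for th in(.48,.53,.58):print(th,"ptr",np.round(px(.168,th,.079)),"flag mid",np.round(px(.168,th,.095)),"top/bot",np.round(px(.168,th,.095,.01)),np.round(px(.168,th,.095,-.01)))
```

```text
scene blue 1121 ang 0.548 z@hinge 0.091 z@.13 0.1703
scene white 188 ang 0.477 z@hinge 0.09 z@.13 0.1572
scene red 52 ang 0.573 z@hinge 0.0809 z@.13 0.1648
top blue 146 ang 1.197 z@hinge -0.0319 z@.13 0.2997
top white 149 ang 0.352 z@hinge 0.1025 z@.13 0.1503
top red 32 ang 0.575 z@hinge 0.0813 z@.13 0.1656
[-2.22559477 -0.81750795 -4.78545782] [ 0.55114128 -0.0457147   0.3079625 ]
0.48 ptr [337. 213.] flag mid [387. 228.] top/bot [383. 224.] [391. 232.]
0.53 ptr [333. 210.] flag mid [383. 225.] top/bot [379. 223.] [388. 228.]
0.58 ptr [328. 209.] flag mid [379. 224.] top/bot [374. 223.] [384. 225.]
```

View pics/l3.png

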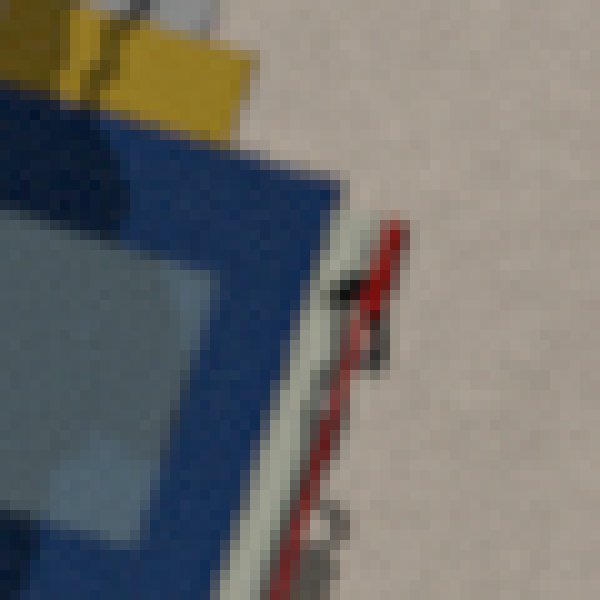

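Run:
```python
from h import *
A=[];W=[]
for _ in range(6):
    c=camera("scene");P=cloud(c);H=cv2.cvtColor(c["color"],cv2.COLOR_RGB2HSV).astype(int)
    s=-((P[...,0]-HG[0])*np.cos(YAW)+(P[...,1]-HG[1])*np.sin(YAW));l=-(P[...,0]-HG[0])*np.sin(YAW)+(P[...,1]-HG[1])*np.cos(YAW)
    ok=(P[...,2]>.083)&(s>.03)&(s<.16)
    r=((H[...,0]<=6)|(H[...,0]>=172))&(H[...,1]>90)&(l>.08)&(l<.12)&ok
    w=(H[...,1]<60)&(l>.070)&(l<.084)&ok
    A.append(np.c_[s[r],P[...,2][r],l[r]]);W.append(np.c_[s[w],P[...,2][w],l[w]])
A=np.vstack(A);W=np.vstack(W)
for n,q,hs in(("red",A,(.002,.004)),("white",W,(.007,.008))):
    for lo,hi in((.03,.06),(.06,.1),(.1,.125),(.125,.16)):
        k=(q[:,0]>lo)&(q[:,0]<hi);x=q[k]
        if len(x)<6: continue
        rr=np.hypot(x[:,0],x[:,1]-.0805);a=np.arctan2(x[:,1]-.0805,x[:,0])
        print(n,lo,len(x),[np.median(a-np.arcsin(h/rr)).round(3) for h in hs],"raw",np.median(a).round(3),"l",np.median(x[:,2]).round(3))
o=get_obs();print(o["ft_force"],o["joint_velocities"].round(3))
```

```text
red 0.03 86 [np.float64(0.559), np.float64(0.524)] raw 0.592 l 0.096
red 0.06 116 [np.float64(0.541), np.float64(0.521)] raw 0.561 l 0.096
red 0.1 108 [np.float64(0.553), np.float64(0.538)] raw 0.566 l 0.097
red 0.125 112 [np.float64(0.571), np.float64(0.559)] raw 0.583 l 0.099
white 0.03 144 [np.float64(0.504), np.float64(0.486)] raw 0.632 l 0.081
white 0.06 199 [np.float64(0.511), np.float64(0.5)] raw 0.583 l 0.081
white 0.1 121 [np.float64(0.511), np.float64(0.504)] raw 0.564 l 0.081
white 0.125 126 [np.float64(0.509), np.float64(0.504)] raw 0.552 l 0.08
[-1.35030877 -0.28089227 -4.82020293] [-0.001  0.001  0.001 -0.     0.003 -0.    -0.   ]
```

```bash
python3 -c "
from h import *
delta(*lift(.53));delta(*lift(.556))"
```

```text
d [-0.0001 -0.      0.0002] turn [ 0.0001 -0.      0.0001] clk 14.8
d [ 0.003  -0.     -0.0049] turn [ 0.0001 -0.013   0.0001] clk 14.8
```

To row units: -0.005 m is -0.0063, 0.003 m is 0.0038, -0.013 rad is -0.0033.

>>> move_arm --plan '[{"delta_pos":[0.0019,0,-0.0031],"turn":[0,-0.0016,0],"fingers":1},{"delta_pos":[0.0038,0,-0.0063],"turn":[0,-0.0033,0],"fingers":1},{"delta_pos":[0.0038,0,-0.0063],"turn":[0,-0.0033,0],"fingers":1},{"delta_pos":[0.0038,0,-0.0063],"turn":[0,-0.0033,0],"fingers":1},{"delta_pos":[0.0038,0,-0.0063],"turn":[0,-0.0033,0],"fingers":1},{"delta_pos":[0.0038,0,-0.0063],"turn":[0,-0.0033,0],"fingers":1},{"delta_pos":[0.0038,0,-0.0063],"turn":[0,-0.0033,0],"fingers":1},{"delta_pos":[0.0038,0,-0.0063],"turn":[0,-0.0033,0],"fingers":1},{"delta_pos":[0.0038,0,-0.0063],"turn":[0,-0.0033,0],"fingers":1},{"delta_pos":[0.0038,0,-0.0063],"turn":[0,-0.0033,0],"fingers":1}]'

```text
clock: 16.05
position: [0.5554, -0.0459, 0.312]
ee_rot: [0.99, -0.024, -0.138, -0.003]
ft_force: [-1.1, -0.4, -4.9]
grip_width: 0.268
grasp_force: 117.6
```

Run:
```python
from h import *
W=[]
for _ in range(4):
    c=camera("scene");P=cloud(c);H=cv2.cvtColor(c["color"],cv2.COLOR_RGB2HSV).astype(int)
    s=-((P[...,0]-HG[0])*np.cos(YAW)+(P[...,1]-HG[1])*np.sin(YAW));l=-(P[...,0]-HG[0])*np.sin(YAW)+(P[...,1]-HG[1])*np.cos(YAW)
    w=(H[...,1]<60)&(l>.070)&(l<.084)&(P[...,2]>.083)&(s>.06)&(s<.16)
    a=np.arctan2(P[...,2][w]-.0805,s[w])-np.arcsin(.0075/np.hypot(s[w],P[...,2][w]-.0805));W.append(np.median(a).round(3))
o=get_obs();print(W,o["ft_force"],o["grasp_force"],o["joint_velocities"].round(3))
```

```text
[np.float64(0.532), np.float64(0.533), np.float64(0.538), np.float64(0.529)] [-2.27529058 -0.66077221 -4.04154929] 117.56892800331116 [-0.    -0.001 -0.    -0.001 -0.002 -0.001  0.001]
```

The lid reads 0.533 rad against about 0.54 for the marker, and it is steady, so I'm handing in.

```bash
python3 -c "
from workcell import hand_in
print(hand_in())"
```

```text
the job is handed in; nothing more can be done
None
```

The job is handed in, though no verdict came back: the lifter was dipped in the well and now holds the lid steady at about 0.53 rad by camera, against about 0.54 rad for the red marker.

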